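# Close up the microscope's lamp unit: latch the filter door, clip the cover over its collar

## Task

The filters of the microscope's white lamp unit have been changed: first push its open front door fully shut, so that it seats on its catch, then take the orange clip cover from the bench and press it squarely down over the black collar on top of the unit until it snaps fully home. Finish while still holding the cover firmly pressed down, and do not disturb the other things on the bench.

Things in the scene. Friction and masses are not known exactly. Their poses are not given: they have to be found in the camera images.
- lamp_unit: White lamp housing standing fixed on the bench, 130 (x) x 150 (y) x 80 mm high. Origin: centre of its underside; x points from its front (the door side, -x) to its back, y to the left as seen by the robot, z up. Its flat top carries the black collar, which rises 20 mm more.
- collar: The black rectangular collar on the lamp unit. Origin: centre of its top edge plane, 100 mm above the bench; axes as the lamp unit. The collar measures 84 (x) x 60 (y) mm outside, its centre lies 10 mm behind (+x) the unit's centre. A row of sprung steel noses sticks out of each long (y) side, 5 mm proud, centred 8 mm below the collar's top edge.
- door (a joint): Angle of the lamp unit's grey front door (rad): 0 shut, growing as it swings open towards the robot (0.5 to 0.9 at the start); stays where left. Upright hinge at its left (+y) end. Panel 120 wide, 62 high (12 to 74 mm above the bench), 8 mm thick. A sprung ball catch resists with up to about 7 N from 0.11 rad and draws the door shut below about 0.05 rad, onto a stop at 0.
- door_hinge (a point): Point on the door's hinge line (mid-thickness of the panel), 43 mm above the bench; axes as the lamp unit.
- door_push (a point): Point on the outer face of the door, at the blue stripe near its free end, 95 mm from the hinge line and 43 mm above the bench; its axes turn with the door: -x points straight out of the outer face, -y from the hinge to the free end. With the door shut its axes equal the lamp unit's.
- cover_center (a point): Centre (half-way up, 23 mm above its underside) of the orange clip cover, about 120 g, lying right way up: an open-bottomed cap 98 (x) x 78 (y) x 22 mm with a grip rib on top. Skirt 4 mm thick, 18 mm deep inside; inside it clears the collar by 3 mm at each x end and, at its bottom ridges, 2 mm at each y side. It goes on either way round, x along the collar's x.
- cover_grip (a point): Centre of the cover's solid grip rib, 34 mm above the cover's underside; axes as the cover. Rib 60 (x) x 16 (y) mm, from 22 to 46 mm above the underside. Lowered on the collar, the cover meets the noses 14 mm above its seat, resists with up to about 15 N and gives way suddenly 7 mm above the seat; seated, its plate lies on the collar's edge, this point 16 mm above the collar's origin.
- petri_center (a point): Bystander: closed petri dish, 90 mm across, 20 mm high; its centre.
- slide_box_center (a point): Bystander: blue slide box 90 x 75 x 32 mm; its centre.
- objective_center (a point): Bystander: steel objective lens standing upright, 34 mm across, 52 mm high; its centre.
- lens_cleaner_center (a point): Bystander: amber lens cleaner bottle, 50 mm across, 120 mm high; its centre.
- eyepiece_center (a point): Bystander: white eyepiece standing upright, 44 mm across, 60 mm high; its centre.
Not all that is in view belongs to the job. Leave any pink or yellow look-alike of the lamp_unit alone. Of the things shaped like the part that bears cover_center, the orange one is meant.

How it is judged:
On the way, in this order (a step that is already met when the one before it is completed fails the run):
1. the door is seated on its catch (value of joint door below 0.025 rad), for 0.2 s.
2. the cover is snapped home on the collar (z of cover_center in the frame of collar below 0.0075 m and horizontal distance between cover_center and collar below 0.006 m), for 0.2 s.
At the end, for the whole second after the job is handed in: The door is within 0.025 rad of shut; the cover sits snapped on the collar (its centre within 2.5 mm of its seated height, within 6 mm sideways, within 0.06 rad of level), and the gripper is still on it and pressing it down on the collar with more than 5 N (all of step 2 and value of joint door below 0.025 rad and z of cover_center in the frame of collar above 0.002 m and angle between cover_center's own z axis and vertical below 0.06 rad and contact force between the fingers and cover above 3 N and contact force between cover and collar above 5 N); the arm keeps its last pose, push and grip.
It fails at once if a bystander is shoved more than 3 cm or knocked over (distance of any of petri_center, slide_box_center, objective_center, lens_cleaner_center, eyepiece_center from where it was at the start of the episode above 0.03 m or angle between any of objective_center, lens_cleaner_center, eyepiece_center's own z axis and vertical above 0.6 rad).
It also fails if it takes over 58 s, if anything falls off the work surface, if the arm or the gripper's body presses on something with over 40 N, if the wrist force passes 120 N, or if a joint passes its speed limit or range.

## Robot

A 7-joint arm with a two-finger parallel gripper is mounted at the origin on the work surface. World frame = base frame: x ahead of the robot, y to its left, z up, the work surface at z = 0. Lengths are in m, angles in rad, forces in N, time in s.
With the tool pointing down it reaches from about 0.4 to 0.85 m from the base axis. Payload 4.5 kg.
Tool frame: the origin (TCP) lies at the very end of the fingers, on their centre line; the grasp point (between the pads) lies 19 mm behind it (r.pinch_z is the distance from the TCP to the grasp point, in m); z points along the fingers, y is the line along which they close (so a half turn about z gives the same grasp; the last joint's range is limited). The gripper opens to 88 mm and grips with 3 to 60 N. Pads are 18 mm wide; open, the fingers measure 123 mm over their backs; the gripper's body (75 mm by 187 mm) begins 45 mm behind the grasp point.
Start: joints at [1.266, 0.689, -0.195, 1.565, 0.157, 0.902, -0.215], TCP at [0.208, -0.589, 0.239] pointing down, gripper open.
Joint ranges: [-3.01, 3.01], [-0.46, 2.08], [-1.47, 1.51], [0.13, 2.56], [-1, 4.14], [0.04, 2.09], [-2.66, 2.66]. Speed limits (rad/s): [2.57, 2.57, 3.14, 3.14, 3.14, 3.14, 3.14].

## Interface

Orientations are given as a unit quaternion [x, y, z, w].
In Python, from plant import r, cams gives the robot as it stands.
- The arm moves only by the shell command python3 -m pendant 'ROWS' [FORCE]. ROWS is JSON, a list of rows, each a list of 3 entries, a list of its own where there are three numbers: the closure, from -1 (fully open) to 1 (shut), then the shift along the tool's x, y, z in mm, then the turn, a rotation vector about the tool's x, y, z in degrees. A call has 1 to 8 rows; each row shifts and turns the commanded pose from where the row before left it, along the tool's axes as they then stand; what a row does not reach is not made up. A row lasts 1/8 s, in which the tool goes at most 62.5 mm and 10.7 degrees, less where a joint would pass 70% of its speed; a pose out of reach is approached as far as the arm can. A call with a gripper value outside its range is refused whole. The fingers move at their own pace and stop on an object; FORCE is the grip in N (left out, the last holds). Time passes only in rows, so rows that do not move let the fingers close. It gives the time, the measured TCP pose, the force, the opening and the grip force at its end, in the units of the state.
- r.get_state(): the state, without advancing time (a new reading comes with each control period).
- cams.snapshot(name): name is "side" or "top"; returns a dict with "img" (384x512x3 uint8, red, green, blue), "camera_matrix" (3x3 intrinsics, pixels), "D" ([k1, k2, p1, p2, k3] as OpenCV has them; the pictures are not rectified), "camera_from_world" (4x4, takes a point from world to camera coordinates). Camera axes: x right, y up, looking along -z (the intrinsics and any distortion apply to the point x, -y, -z); pixel columns grow to the right and rows downward; lengths in m; the calibration is good to about 2 mm. A picture is of the moment at which its call begins. There is no depth.
- r.finish_job(): hands the job in; it is judged then, once.
The state is a dict: "clock": time; "q": joint angles; "qd": joint speeds; "joint_torque": joint torques, N m; "tool_pos": TCP position; "eef_rot": TCP orientation; "contact_force": force on the tool from outside, world axes, zero at the start; "moment": the same for the moment, N m; "opening": opening from 0.0 (shut) to 1.0 (fully open); "finger_force": force on a finger pad.
Only numpy, scipy, OpenCV 4.12 (cv2) and the standard library are available. Lean on these libraries where they do the work, as an engineer would, in place of code of your own. Each camera call takes 0.05 s, during which the arm holds its last target. There are 200 camera calls.

## Working session

There is one attempt and no reset: what is moved stays moved. The work goes in short steps, Python scripts to look and compute and a shell command to move; the robot and the scene stay as the last step left them, time stands still between calls to the robot, and variables do not carry over. Pictures are saved under pics/ and viewed, at most 10 in all, crops included, and the job is handed in when it is done.

```bash
ls; mkdir -p pics
python3 - <<'E'
from plant import r,cams
import cv2,numpy as np
for n in("side","top"):
    s=cams.snapshot(n); cv2.imwrite(f"pics/{n}0.png",s["img"][:,:,::-1]); print(n,s["camera_matrix"],s["D"],s["camera_from_world"])
print(r.get_state(), r.pinch_z)
E
```

```text
pics
side [[461.59893324   0.         250.73756145]
 [  0.         461.59893324 189.71739838]
 [  0.           0.           1.        ]] [-0.11757357  0.          0.          0.          0.        ] [[-9.83617365e-01 -1.80268102e-01 -5.39542253e-04  4.77986022e-01]
 [ 8.74298169e-02 -4.79666402e-01  8.73084286e-01 -5.62289740e-02]
 [-1.57648047e-01  8.58733692e-01  4.87569009e-01 -1.37304930e+00]
 [ 0.00000000e+00  0.00000000e+00  0.00000000e+00  1.00000000e+00]]
top [[460.40192288   0.         252.45417089]
 [  0.         460.40192288 189.81115498]
 [  0.           0.           1.        ]] [0.04566338 0.         0.         0.         0.        ] [[-0.01993026 -0.99956536  0.02172288  0.08162157]
 [ 0.99818832 -0.0186597   0.05720048 -0.46961557]
 [-0.05677028  0.02282355  0.99812636 -1.3540768 ]
 [ 0.          0.          0.          1.        ]]
{'clock': 0.1, 'q': array([ 1.26581013,  0.68990343, -0.19450815,  1.56623907,  0.15726773,
        0.90251095, -0.2150872 ]), 'qd': array([ 8.93255771e-05, -1.90060541e-03,  1.16012029e-03, -2.78175922e-03,
        1.90161812e-03,  5.10664396e-04,  3.68045640e-04]), 'joint_torque': array([-2.20217982e-03, -5.28501177e+01, -1.27091311e+00, -1.53835309e+01,
       -5.24876872e-02,  2.01697752e-03,  4.39529833e-05]), 'tool_pos': array([ 0.20748233, -0.58894637,  0.23798811]), 'eef_rot': array([ 9.85681878e-01,  1.68613565e-01, -1.93135494e-04, -8.14586865e-04]), 'contact_force': array([-0.05498853, -0.25577512,  0.26392087]), 'moment': array([ 0.0131295 , -0.00505143, -0.02674821]), 'finger_force': 0.0, 'opening': 0.9999411111322287} 0.0187
```

View pics/side0.png

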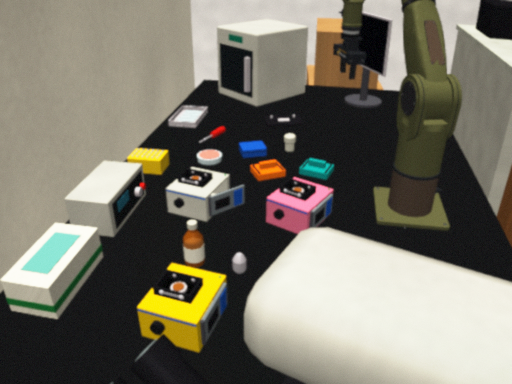

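View pics/top0.png

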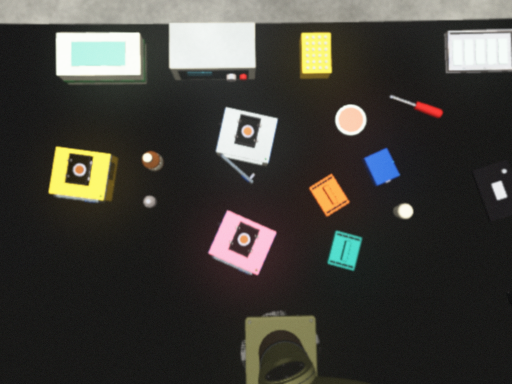

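Lamps: white (247,136 top), pink (243,243) and yellow (82,174); the white one is meant, with its door open at (238,168). Covers: orange (329,195) and teal (345,251); orange is meant by its colour. I'll measure these and confirm in an enlarged crop.

```bash
cat > h.py <<'E'
from plant import r,cams
import cv2,numpy as np
def snap(n):
    s=cams.snapshot(n); s["bgr"]=np.ascontiguousarray(s["img"][:,:,::-1]); return s
def rays(s,px):
    p=cv2.undistortPoints(np.float64(px).reshape(-1,1,2),np.array(s["camera_matrix"]),np.array(s["D"])).reshape(-1,2)
    T=np.array(s["camera_from_world"]);R=T[:3,:3]
    d=np.c_[p[:,0],-p[:,1],-np.ones(len(p))]@R
    return -R.T@T[:3,3],d
def cast(s,px,z):
    c,d=rays(s,px); return c+d*((z-c[2])/d[:,2:])
def proj(s,P):
    T=np.array(s["camera_from_world"]);c=np.atleast_2d(P)@T[:3,:3].T+T[:3,3]
    c=c*[1,-1,-1]
    return cv2.projectPoints(c,np.zeros(3),np.zeros(3),np.array(s["camera_matrix"]),np.array(s["D"]))[0].reshape(-1,2)
def rect(s,mask,z):
    cs,_=cv2.findContours(mask.astype(np.uint8),cv2.RETR_EXTERNAL,cv2.CHAIN_APPROX_NONE)
    c=max(cs,key=cv2.contourArea); w=cast(s,c.reshape(-1,2),z)[:,:2]
    return cv2.minAreaRect((w*1000).astype(np.float32))
E
python3 - <<'E'
from h import *
s=snap("top");b=s["bgr"];hsv=cv2.cvtColor(b,cv2.COLOR_BGR2HSV);H,S,V=cv2.split(hsv)
def win(m,x0,y0,x1,y1):
    o=np.zeros_like(m);o[y0:y1,x0:x1]=m[y0:y1,x0:x1];return o
print("cam",rays(s,[[0,0]])[0])
print("cover",rect(s,win((H<20)&(S>120)&(V>60),300,165,360,225),.022))
w=win((S<60)&(V>150),200,95,285,170)
w=cv2.morphologyEx(w.astype(np.uint8),cv2.MORPH_OPEN,np.ones((5,5)))
print("lamp",rect(s,w,.08))
print("collar",rect(s,win(V<110,225,112,270,155),.1))
c=cv2.resize(b[90:230,205:365],None,fx=5,fy=5,interpolation=cv2.INTER_CUBIC);cv2.imwrite("pics/crop1.png",c[:600,:800])
E
```

```text
cam [0.3935202  0.10372804 1.37662893]
cover ((451.95233154296875, -152.30972290039062), (106.98463439941406, 88.532470703125), 30.574047088623047)
lamp ((618.999267578125, 89.20547485351562), (152.86402893066406, 141.9001007080078), 76.7239990234375)
collar ((632.3896484375, 85.89009094238281), (55.11639404296875, 81.64154052734375), 76.51902770996094)
```

View pics/crop1.png

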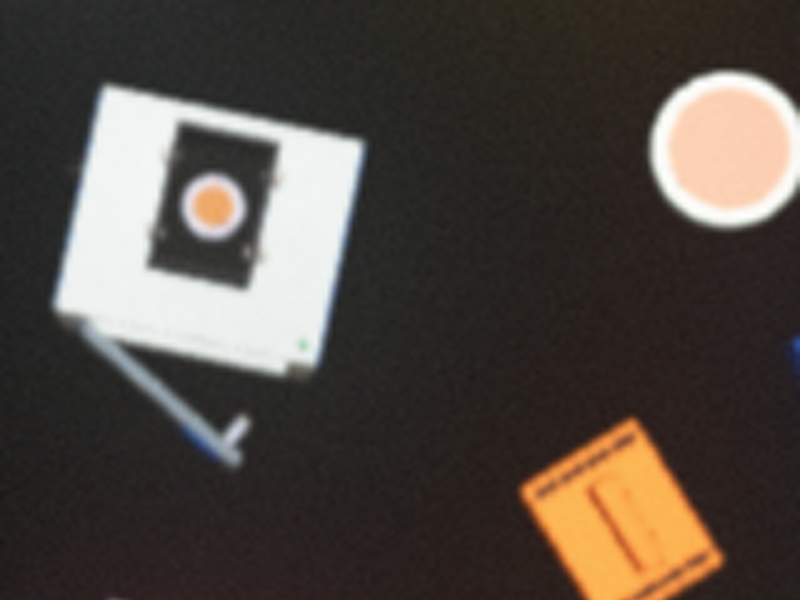

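The crop confirms the white lamp with its door ajar at crop (85,325)-(238,462), blue stripe at (205,440), and the orange cover around crop (620,520). Now I'll refine with mid-level thresholds and check against the side view.

```bash
cat > m.py <<'E'
from h import *
def measure(s,k=6):
    b=cv2.resize(s["bgr"],None,fx=k,fy=k,interpolation=cv2.INTER_CUBIC); up=lambda c:(c+.5)/k-.5
    def R(m,x0,y0,x1,y1,z):
        sub=m[y0*k:y1*k,x0*k:x1*k].astype(np.uint8)
        cs,_=cv2.findContours(sub,cv2.RETR_EXTERNAL,cv2.CHAIN_APPROX_NONE);c=max(cs,key=cv2.contourArea).reshape(-1,2)+[x0*k,y0*k]
        c=cv2.convexHull(c.astype(np.int32)).reshape(-1,2)
        return cv2.minAreaRect((cast(s,up(c),z)[:,:2]*1000).astype(np.float32))
    return b,R
E
python3 - <<'E'
from m import *
s=snap("top");b,R=measure(s);V=b.max(2);H,S,_=cv2.split(cv2.cvtColor(b,cv2.COLOR_BGR2HSV))
blk=cv2.morphologyEx((V<130).astype(np.uint8),cv2.MORPH_OPEN,np.ones((40,40)))
cb=R(blk,228,105,266,157,.1);print("collar",cb)
print("cover",R((H<22)&(S>120)&(V>140),300,165,360,225,.022))
print("lamp",R(cv2.morphologyEx(((V>135)&(S<60)).astype(np.uint8),cv2.MORPH_OPEN,np.ones((60,60))),205,95,285,172,.08))
d=cast(s,[[222,155],[252.5,182.2]],.074);print("door",d)
v=(d[1]-d[0])[:2];print(np.linalg.norm(v),np.degrees(np.arctan2(v[1],v[0])))
# side view
t=snap("side");b,R=measure(t);V=b.max(2);H,S,_=cv2.split(cv2.cvtColor(b,cv2.COLOR_BGR2HSV))
print("cover side, z=.022",R((H<22)&(S>120)&(V>140),240,150,295,187,.022))
yaw=np.radians(30)
for n,q in(("top",s),("side",t)):
    im=q["bgr"].copy()
    print(n,proj(q,[[.632,.086,.1],[.452,-.152,.022]]))
cv2.imwrite("pics/crop2.png",cv2.resize(t["bgr"][145:225,155:295],None,fx=5.7,fy=5.7,interpolation=cv2.INTER_CUBIC))
E
```

```text
collar ((690.8399658203125, 86.64070129394531), (106.03340148925781, 29.701711654663086), 89.1096420288086)
cover ((452.12896728515625, -152.56512451171875), (102.90330505371094, 83.09214782714844), 30.24432373046875)
lamp ((618.2125244140625, 88.83393859863281), (154.53680419921875, 145.1615753173828), 76.81881713867188)
door [[0.56828782 0.15850903 0.074     ]
 [0.48923346 0.07338038 0.074     ]]
0.116174350193684 -132.88119362780114
cover side, z=.022 ((456.39776611328125, -141.76602172851562), (114.7662582397461, 134.1304931640625), 29.97123908996582)
top [[247.17319882 130.6677308 ]
 [328.65759819 194.66723645]]
side [[196.396384   174.33019962]
 [268.6668108  167.47349778]]
```

View pics/crop2.png

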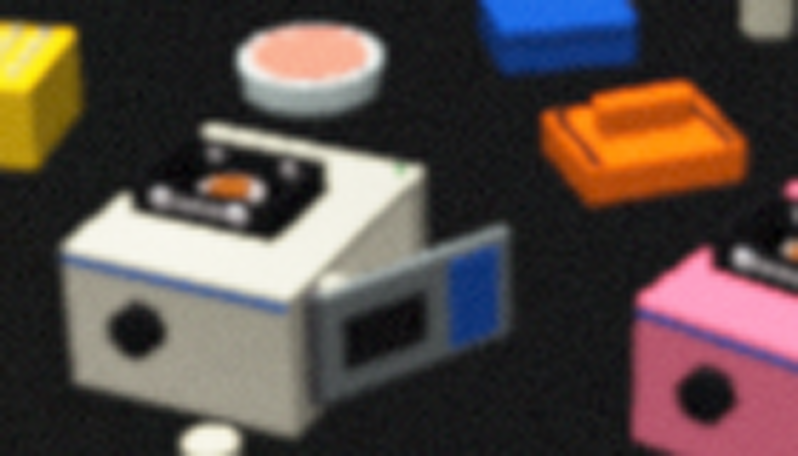

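Side crop: the door swings open with its stripe at about crop (475,295), and the orange cover lies flat with its rib at (640,105). Measured door angle is about 0.51 rad. I'll start moving: close the fingers and go towards the front of the door.

```bash
cat >> h.py <<'E'
def go(xyz,yaw=None):
    """shift (mm, tool axes now) and turn about tool z (deg) to reach TCP xyz, yaw deg (mod 180)"""
    from scipy.spatial.transform import Rotation as Ro
    st=r.get_state();A=Ro.from_quat(st["eef_rot"]).as_matrix()
    y=np.degrees(np.arctan2(A[1,0],A[0,0]))
    print("yaw",y.round(2),"q",st["q"].round(2),"pos",st["tool_pos"].round(4),"F",st["contact_force"].round(1),"tilt",(A[:2,2]).round(4))
    print("shift",((np.array(xyz)-st["tool_pos"])@A*1000).round(1),"turn",None if yaw is None else round(((y-yaw+90)%180)-90,2))
E
python3 -m pendant '[[1,[50,-34,0],[0,0,0]],[1,[50,-34,0],[0,0,0]],[1,[50,-34,0],[0,0,0]],[1,[50,-34,0],[0,0,0]],[1,[50,-34,0],[0,0,0]],[1,[50,-34,0],[0,0,0]],[1,[50,-34,0],[0,0,0]]]' 20
python3 -c "
from h import *
go([.465,.122,.24],-13.3)"
```

```text
clock: 1.12
tool_pos: [0.4598, -0.2471, 0.2388]
eef_rot: [0.986, 0.169, 0.0, 0.0]
contact_force: [1.0, -0.9, -0.2]
opening: 0.227
finger_force: 0.0
yaw 19.4 q [ 0.5   0.55 -0.15  1.88  0.12  0.72 -0.95] pos [ 0.4598 -0.2471  0.2388] F [ 1.  -0.9 -0.2] tilt [ 0.0004 -0.0003]
shift [ 127.5 -346.4   -1.3] turn 32.7
```

```bash
python3 -m pendant '[[1,[18.2,-49.5,0],[0,0,0]],[1,[18.2,-49.5,0],[0,0,0]],[1,[18.2,-49.5,0],[0,0,0]],[1,[18.2,-49.5,0],[0,0,0]],[1,[18.2,-49.5,0],[0,0,0]],[1,[18.2,-49.5,0],[0,0,0]],[1,[18.2,-49.5,0],[0,0,0]],[1,[0,0,0],[0,0,0]]]'
python3 -m pendant '[[1,[0,0,20],[0,0,8.2]],[1,[0,0,30],[0,0,8.2]],[1,[0,0,30],[0,0,8.2]],[1,[0,0,20],[0,0,8.1]],[1,[0,0,0],[0,0,0]]]'
python3 -c "
from h import *
go([.471,.119,.04],-13.3)"
```

```text
clock: 2.12
tool_pos: [0.4636, 0.126, 0.2388]
eef_rot: [0.985, 0.173, 0.001, -0.001]
contact_force: [1.1, -1.5, 0.4]
opening: 0.001
finger_force: 0.0
clock: 2.75
tool_pos: [0.4629, 0.1191, 0.1377]
eef_rot: [0.993, -0.116, -0.001, 0.001]
contact_force: [-0.3, -0.3, -0.3]
opening: 0.003
finger_force: 0.0
yaw -13.28 q [-0.38  0.68  0.05  2.1  -0.08  0.37 -2.07] pos [0.4629 0.1191 0.1377] F [-0.3 -0.3 -0.3] tilt [-0.0028 -0.002 ]
shift [ 8.1 -2.  97.7] turn 0.02
```

```bash
python3 -m pendant '[[1,[4,0,50],[0,0,0]],[1,[4,0,48],[0,0,0]],[1,[0,0,0],[0,0,0]]]'
python3 -c "
from h import *
go([.520,.080,.04],-13.3)
s=snap('side');cv2.imwrite('pics/s3.png',cv2.resize(s['bgr'][130:240,150:300],None,fx=4,fy=4,interpolation=2))"
```

```text
clock: 3.12
tool_pos: [0.4703, 0.1176, 0.039]
eef_rot: [0.993, -0.115, -0.002, 0.001]
contact_force: [-0.2, 0.7, 0.9]
opening: 0.004
finger_force: 0.0
yaw -13.22 q [-0.35  0.88  0.02  2.12 -0.08  0.15 -2.06] pos [0.4703 0.1176 0.039 ] F [-0.2  0.7  0.9] tilt [-0.0048 -0.0014]
shift [57.  25.2 -1.2] turn 0.08
```

View pics/s3.png

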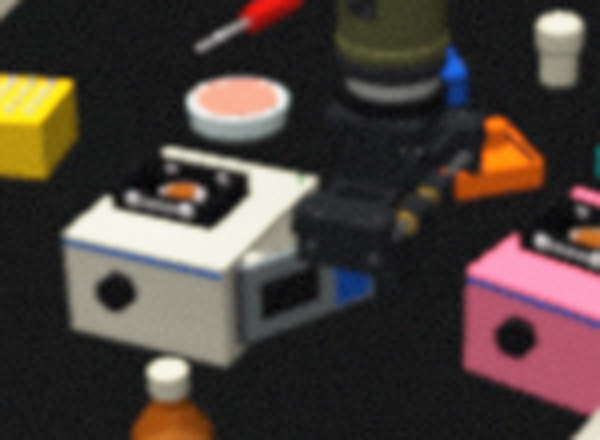

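```bash
python3 -c "
from h import *
s=snap('side')
P=[[.4703,.1176,.039],[.4703,.1176,.1],[.5007,.0916,.043],[.568,.1585,.074],[.489,.073,.074]]
print((proj(s,P)-[150,130])*4)"
```

```text
[[394.84056682 290.99205664]
 [394.60719846 216.40083109]
 [360.56495491 264.60044642]
 [246.66198326 264.58531886]
 [380.81349507 216.84975474]]
```

The picture shows the gripper in front of the door at about (380,230), with the stripe at (355,285) still free. Pushing now.

```bash
python3 -m pendant '[[1,[8,3.5,0],[0,0,0]],[1,[8,3.5,0],[0,0,0]],[1,[8,3.5,0],[0,0,0]],[1,[8,3.5,0],[0,0,0]]]'
python3 -m pendant '[[1,[8,3.5,0],[0,0,0]],[1,[8,3.5,0],[0,0,0]],[1,[6,3,0],[0,0,0]]]'
python3 -c "
from h import *
go([.534,.069,.04],-13.3)"
```

```text
clock: 3.72
tool_pos: [0.5001, 0.0971, 0.0411]
eef_rot: [0.993, -0.116, 0.0, -0.0]
contact_force: [0.6, -0.7, -0.3]
opening: 0.007
finger_force: 0.2
clock: 4.1
tool_pos: [0.5191, 0.0825, 0.0406]
eef_rot: [0.993, -0.116, 0.0, 0.0]
contact_force: [-0.9, 0.9, 0.2]
opening: 0.002
finger_force: 0.1
yaw -13.3 q [-0.25  0.89  0.01  2.   -0.05  0.25 -2.  ] pos [0.5191 0.0825 0.0406] F [-0.9  0.9  0.2] tilt [ 0.0001 -0.    ]
shift [17.6  9.7  0.6] turn 0.0
```

```bash
python3 -m pendant '[[1,[4,2,0],[0,0,0]],[1,[4,2,0],[0,0,0]]]'
python3 -m pendant '[[1,[3,1,0],[0,0,0]],[1,[3,1,0],[0,0,0]]]'
python3 -m pendant '[[1,[3,0,0],[0,0,0]],[1,[2,0,0],[0,0,0]]]'
```

```text
clock: 4.35
tool_pos: [0.5254, 0.077, 0.0406]
eef_rot: [0.993, -0.116, -0.0, 0.0]
contact_force: [-0.7, 0.0, -0.5]
opening: 0.008
finger_force: 0.1
clock: 4.6
tool_pos: [0.5282, 0.0754, 0.0406]
eef_rot: [0.993, -0.115, -0.003, -0.0]
contact_force: [-5.3, 4.8, 3.7]
opening: 0.005
finger_force: 2.9
clock: 4.85
tool_pos: [0.536, 0.0727, 0.0407]
eef_rot: [0.993, -0.116, 0.0, -0.0]
contact_force: [-0.5, 0.9, 0.5]
opening: 0.005
finger_force: 0.1
```

```bash
python3 -m pendant '[[1,[2,0,0],[0,0,0]],[1,[2,0,0],[0,0,0]]]'
python3 -m pendant '[[1,[2,0,0],[0,0,0]],[1,[0,0,0],[0,0,0]]]'
```

```text
clock: 5.1
tool_pos: [0.5373, 0.072, 0.0406]
eef_rot: [0.993, -0.115, -0.002, 0.0]
contact_force: [-7.7, 2.6, 6.1]
opening: 0.007
finger_force: 4.1
clock: 5.35
tool_pos: [0.5372, 0.072, 0.0405]
eef_rot: [0.993, -0.115, -0.004, 0.0]
contact_force: [-9.2, 3.2, 7.9]
opening: 0.005
finger_force: 4.8
```

Force built up firmly against the stop. I'll back off and lift, look at the door from above, then travel to the cover.

```bash
python3 -m pendant '[[1,[-15,0,0],[0,0,0]],[1,[-15,0,0],[0,0,0]],[1,[-5,0,-50],[0,0,0]],[1,[0,0,-50],[0,0,0]],[0,[0,0,0],[0,0,0]]]'
python3 -c "
from h import *
go([.4525,-.1535,.15],30.2)"
```

```text
clock: 5.98
tool_pos: [0.5108, 0.0791, 0.144]
eef_rot: [0.993, -0.116, 0.004, -0.001]
contact_force: [0.4, -1.3, -0.4]
opening: 0.097
finger_force: 0.0
yaw -13.35 q [-0.26  0.7   0.03  1.99 -0.04  0.44 -2.  ] pos [0.5108 0.0791 0.144 ] F [ 0.4 -1.3 -0.4] tilt [0.009  0.0009]
shift [ -3.  239.7  -6.7] turn -43.55
```

```bash
python3 -m pendant '[[0,[-1,48,-2],[0,0,0]],[0,[-1,48,-2],[0,0,0]],[0,[-1,48,-2],[0,0,0]],[0,[0,48,0],[0,0,0]],[0,[0,47,0],[0,0,0]],[0,[0,0,0],[0,0,0]]]'
python3 -m pendant '[[0,[0,0,0],[0,0,-8.7]],[0,[0,0,0],[0,0,-8.7]],[0,[0,0,0],[0,0,-8.7]],[0,[0,0,0],[0,0,-8.7]],[0,[0,0,0],[0,0,-8.7]],[0,[0,0,0],[0,0,0]]]'
python3 - <<'E'
from m import *
go([.4525,-.1535,.06],30.2)
s=snap("top");a=cv2.resize(s["bgr"][95:195,205:275],None,fx=5.5,fy=5.5,interpolation=2)
t=snap("side");c=cv2.resize(t["bgr"][130:230,150:220],None,fx=5.5,fy=5.5,interpolation=2)
cv2.imwrite("pics/d4.png",np.hstack([a,c]))
b,R=measure(s);V=b.max(2);m=V<130;k=6
lab=cv2.connectedComponentsWithStats(cv2.morphologyEx(m[105*k:160*k,215*k:280*k].astype(np.uint8),cv2.MORPH_OPEN,np.ones((30,30))),connectivity=4)
l=lab[1];i=l[int((118-105)*k),int((248-215)*k)];print("lbl",i,lab[2][i])
M=np.zeros(m.shape,np.uint8);M[105*k:160*k,215*k:280*k]=(l==i)
print("collar",R(M,215,105,280,160,.1))
E
```

```text
clock: 6.72
tool_pos: [0.448, -0.1576, 0.146]
eef_rot: [0.993, -0.12, -0.0, 0.001]
contact_force: [0.3, 0.5, 0.6]
opening: 0.499
finger_force: 0.0
clock: 7.48
tool_pos: [0.4499, -0.1517, 0.1462]
eef_rot: [0.965, 0.26, 0.0, -0.001]
contact_force: [-0.2, -0.3, 1.0]
opening: 0.499
finger_force: 0.0
yaw 30.19 q [ 0.38  0.66 -0.24  2.1   0.36  0.42 -1.19] pos [ 0.4499 -0.1517  0.1462] F [-0.2 -0.3  1. ] tilt [0.     0.0012]
shift [ 1.2  3.  86.2] turn -0.01
lbl 3 [ 148   64  121   80 7075]
collar ((656.875, 79.33404541015625), (57.484134674072266, 32.03597640991211), 77.20112609863281)
```

View pics/d4.png

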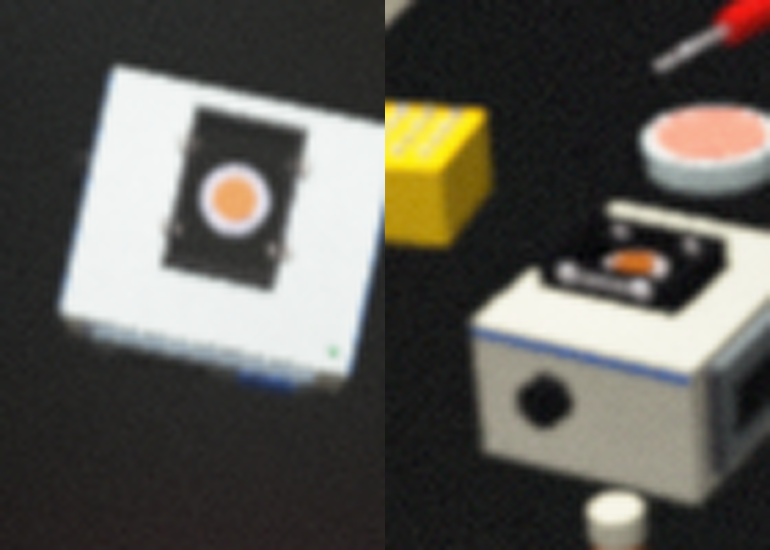

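The door is shut: its stripe is now seen edge-on below the lamp front at (265,382). Collar corners in the left crop are (198,107), (306,130), (272,290), (163,267); cast them, then approach the cover.

```bash
python3 - <<'E'
from h import *
s=snap("top")
px=(np.array([[198,107],[306,130],[272,290],[163,267.]])+.5)/5.5-.5+[205,95]
A=cast(s,px,.1)[:,:2]*1000;B=cast(s,px,.08)[:,:2]*1000
print("at .1",A.round(1).tolist(),"at .08",B.round(1).tolist())
bm=A[:2].mean(0);fm=B[2:].mean(0);d=bm-fm
print("len",np.linalg.norm(d),"widths",np.linalg.norm(A[0]-A[1]),np.linalg.norm(B[2]-B[3]),"yaw",np.degrees(np.arctan2(d[1],d[0])),"ctr",(bm+fm)/2)
w=(px[0]-px[1]);
go([.4525,-.1535,.06],30.2)
E
python3 -m pendant '[[0,[1,3,40],[0,0,0]],[0,[0,0,40],[0,0,0]],[0,[0,0,0],[0,0,0]]]'
python3 -c "
from h import *
go([.4525,-.1535,.024],30.2)"
```

```text
at .1 [[679.2, 103.5], [666.5, 48.8], [584.9, 67.7], [597.5, 122.8]] at .08 [[683.6, 103.5], [670.8, 47.9], [587.9, 67.2], [600.7, 123.1]]
len 80.81701914929565 widths 56.19299515995061 57.39401530676932 yaw -13.592071201635692 ctr [633.55653831  85.63231361]
yaw 30.12 q [ 0.38  0.66 -0.24  2.1   0.36  0.42 -1.19] pos [ 0.4498 -0.1522  0.1465] F [0.4 0.  0.2] tilt [-0.0001  0.0002]
shift [ 1.7  2.6 86.5] turn -0.08
clock: 8.0
tool_pos: [0.4505, -0.154, 0.0649]
eef_rot: [0.965, 0.261, -0.002, -0.001]
contact_force: [-0.2, -0.2, 0.0]
opening: 0.502
finger_force: 0.0
yaw 30.21 q [ 0.31  0.82 -0.12  2.13  0.44  0.22 -1.25] pos [ 0.4505 -0.154   0.0649] F [-0.2 -0.2  0. ] tilt [-0.0051  0.0004]
shift [ 2.2  0.7 40.8] turn 0.01
```

```bash
python3 -m pendant '[[0,[2,0.5,20],[0,0,0]],[0,[0,0,14],[0,0,0]],[0,[0,0,5],[0,0,0]],[0,[0,0,0],[0,0,0]]]'
```

```text
clock: 8.5
tool_pos: [0.454, -0.1542, 0.028]
eef_rot: [0.965, 0.261, 0.0, 0.0]
contact_force: [0.2, 0.3, -0.3]
opening: 0.496
finger_force: 0.0
```

```bash
python3 -m pendant '[[0,[-1,0,3],[0,0,0]],[0,[0,0,2],[0,0,0]]]'
python3 -m pendant '[[0.8,[0,0,0],[0,0,0]],[0.8,[0,0,0],[0,0,0]],[0.8,[0,0,0],[0,0,0]],[1,[0,0,0],[0,0,0]],[1,[0,0,0],[0,0,0]]]' 50
```

```text
clock: 8.75
tool_pos: [0.4531, -0.1548, 0.0229]
eef_rot: [0.965, 0.26, 0.0, 0.0]
contact_force: [0.0, 1.1, -0.1]
opening: 0.499
finger_force: 0.0
clock: 9.38
tool_pos: [0.4531, -0.1546, 0.0228]
eef_rot: [0.965, 0.261, 0.0, 0.0]
contact_force: [-0.1, 0.0, 0.4]
opening: 0.176
finger_force: 50.0
```

```bash
python3 -m pendant '[[1,[0,0,-15],[0,0,0]],[1,[0,0,-35],[0,0,0]],[1,[0,0,-45],[0,0,0]],[1,[0,0,-45],[0,0,0]],[1,[0,0,0],[0,0,0]]]'
python3 -m pendant '[[1,[0,0,0],[0,0,8.7]],[1,[0,0,0],[0,0,8.7]],[1,[0,0,0],[0,0,8.7]],[1,[0,0,0],[0,0,8.7]],[1,[0,0,0],[0,0,8.8]],[1,[0,0,0],[0,0,0]]]'
python3 - <<'E'
from h import *
go([.6335,.0856,.16],-13.4)
E
```

```text
clock: 10.0
tool_pos: [0.4548, -0.1553, 0.1662]
eef_rot: [0.966, 0.26, 0.003, 0.002]
contact_force: [0.8, 0.4, -1.7]
opening: 0.173
finger_force: 50.0
clock: 10.75
tool_pos: [0.4523, -0.1545, 0.1621]
eef_rot: [0.993, -0.116, -0.001, 0.0]
contact_force: [-0.3, -0.1, -0.6]
opening: 0.178
finger_force: 50.0
yaw -13.29 q [ 0.28  0.63 -0.07  2.08  0.1   0.44 -1.68] pos [ 0.4523 -0.1545  0.1621] F [-0.3 -0.1 -0.6] tilt [-0.002  -0.0004]
shift [ 121.2 -275.3    1.7] turn 0.11
```

```bash
python3 -m pendant '[[1,[20,-46,0],[0,0,0]],[1,[20,-46,0],[0,0,0]],[1,[20,-46,0],[0,0,0]],[1,[20,-46,0],[0,0,0]],[1,[20,-46,0],[0,0,0]],[1,[20,-45,0],[0,0,0]],[1,[0,0,0],[0,0,0]],[1,[0,0,0],[0,0,0]]]'
python3 - <<'E'
from h import *
go([.6335,.0856,.135],-13.4)
ims=[]
for n,(x0,y0,x1,y1) in(("top",(200,85,300,185)),("side",(150,105,250,205))):
    s=snap(n);ims.append(cv2.resize(s["bgr"][y0:y1,x0:x1],(400,400),interpolation=2))
cv2.imwrite("pics/o5.png",np.hstack(ims))
E
```

```text
clock: 11.75
tool_pos: [0.6324, 0.084, 0.1618]
eef_rot: [0.993, -0.116, -0.001, 0.001]
contact_force: [-0.1, -1.5, -1.4]
opening: 0.177
finger_force: 50.0
yaw -13.31 q [-0.2   0.8  -0.01  1.6   0.01  0.75 -2.02] pos [0.6324 0.084  0.1618] F [-0.1 -1.5 -1.4] tilt [-0.0024 -0.0017]
shift [ 0.8 -1.9 26.8] turn 0.09
```

View pics/o5.png

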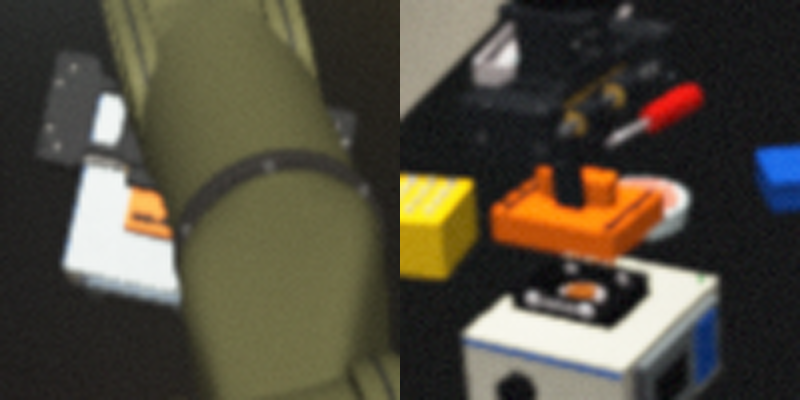

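The side half shows the cover held level at (580,215), above the collar at (585,290); the arm hides the top view. I'll overlay predicted corners in the side view to check both centres.

```bash
cat > ov.py <<'E'
from h import *
import sys
def box(c,yaw,hx,hy):
    a=np.radians(yaw);R=np.array([[np.cos(a),-np.sin(a)],[np.sin(a),np.cos(a)]])
    return np.c_[(np.array([[hx,hy],[-hx,hy],[-hx,-hy],[hx,-hy]])@R.T)+c[:2],np.full(4,c[2])]
x0,y0,k=165,135,10
def pt(s,P): return (proj(s,P)-[x0,y0]+.5)*k-.5
E
python3 - <<'E'
from ov import *
s=snap("side");im=cv2.resize(s["bgr"][y0:y0+58,x0:x0+78],None,fx=k,fy=k,interpolation=cv2.INTER_CUBIC)
t=r.get_state()["tool_pos"];zp=t[2]-.0008
for P,col in((box([*t[:2],zp],-13.3,.049,.039),(255,255,0)),(box([*t[:2],zp-.022],-13.3,.049,.039),(255,0,255)),(box([.6335,.0856,.1],-13.4,.042,.030),(0,255,0)),(box([*t[:2],zp+.024],-13.3,.03,.008),(255,255,255))):
    q=pt(s,P);print(q.round(0).tolist())
    cv2.polylines(im,[q.astype(np.int32)],True,col,1)
cv2.imwrite("pics/ov6.png",im)
E
```

```text
[[89.0, 226.0], [391.0, 286.0], [521.0, 178.0], [229.0, 124.0]]
[[95.0, 296.0], [395.0, 357.0], [524.0, 247.0], [234.0, 191.0]]
[[138.0, 414.0], [390.0, 468.0], [489.0, 380.0], [242.0, 329.0]]
[[197.0, 119.0], [381.0, 153.0], [408.0, 132.0], [226.0, 98.0]]
```

View pics/ov6.png

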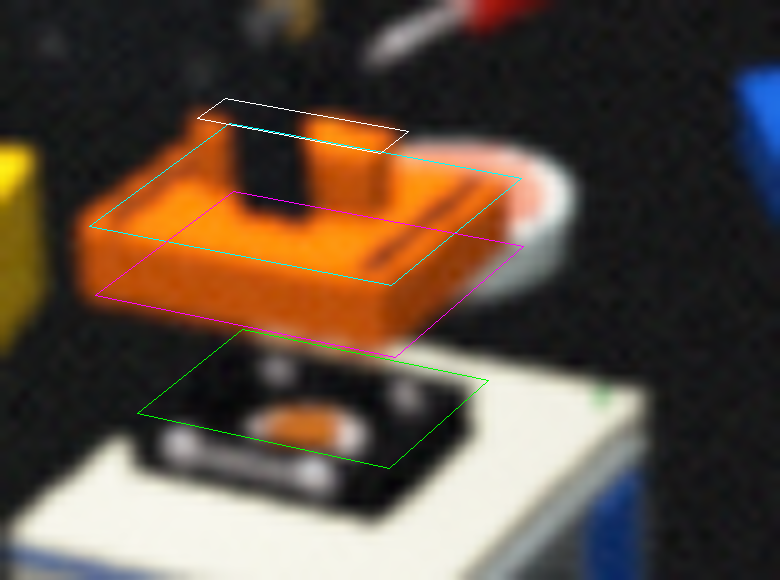

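```bash
cat > rel.py <<'E'
from ov import *
def rel(C,cy=-13.4,dz=.0008):
    s=snap("side");im=cv2.resize(s["bgr"][y0:y0+58,x0:x0+78],None,fx=k,fy=k,interpolation=cv2.INTER_CUBIC)
    t=r.get_state()["tool_pos"]
    H,S,V=cv2.split(cv2.cvtColor(im,cv2.COLOR_BGR2HSV));org=(S>150)&(H<22)&(V>75)
    dark=V<130
    cov=pt(s,box([*t[:2],t[2]-dz-.022],-13.3,.049,.039));col=pt(s,box([C[0],C[1],.08],cy,.042,.03))
    def edge(q,mask,f0,f1,side):
        o=[]
        for f in np.linspace(f0,f1,25):
            p=q[0]*(1-f)+q[1]*f if side==0 else q[1]*(1-f)+q[2]*f
            rows=np.arange(int(p[1])-30,int(p[1])+25);m=mask[rows,int(round(p[0]))]
            if m.any(): o.append(rows[m].max()+.5-p[1])
        return round(float(np.median(o)),1),len(o)
    print("cover +y edge dv",edge(cov,org,.12,.75,0)," -x edge dv",edge(cov,org,.2,.8,1))
    print("collar +y edge dv",edge(col,dark,.15,.9,0)," -x edge dv",edge(col,dark,.15,.85,1))
    J=lambda b:((pt(s,b+[1e-3,0,0])-pt(s,b))[0].round(2),(pt(s,b+[0,1e-3,0])-pt(s,b))[0].round(2))
    print("px/mm",J(np.array([[t[0],t[1],.12]])))
    return s,im,cov,col
E
python3 - <<'E'
from rel import *
rel((.6335,.0856))
print(r.get_state()["tool_pos"])
E
```

```text
cover +y edge dv (8.4, 25)  -x edge dv (-15.4, 25)
collar +y edge dv (-3.1, 25)  -x edge dv (-19.7, 23)
px/mm (array([-3.3 , -0.27]), array([-0.97,  1.51]))
[0.6328487  0.08328992 0.16262922]
```

```bash
cat > rel2.py <<'E'
from ov import *
def prof(V,q0,q1,f0,f1,sgn):
    """half-level crossing row offset from the predicted edge; sgn=-1 bright above, +1 dark above"""
    o=[]
    for f in np.linspace(f0,f1,9):
        p=q0*(1-f)+q1*f;rows=np.arange(int(p[1])-40,int(p[1])+31);v=V[rows,int(round(p[0]))].astype(float)
        g=np.convolve(v*sgn,np.r_[np.ones(6),-np.ones(6)],'valid');i=np.argmax(g)
        o.append(rows[i]+5.5-p[1])
    return np.round(o,0)
def rel(C,cy=-13.4,dz=.0008):
    s=snap("side");im=cv2.resize(s["bgr"][y0:y0+58,x0:x0+78],None,fx=k,fy=k,interpolation=cv2.INTER_LINEAR)
    t=r.get_state()["tool_pos"];Rr=im[:,:,2]
    cov=pt(s,box([*t[:2],t[2]-dz-.022],-13.3,.049,.039));col=pt(s,box([C[0],C[1],.08],cy,.042,.03))
    print("cov +y",prof(Rr,cov[0],cov[1],.1,.75,-1),"cov -x",prof(Rr,cov[1],cov[2],.5,.9,-1))
    print("col +y",prof(Rr,col[0],col[1],.1,.9,1),"col -x",prof(Rr,col[1],col[2],.1,.9,1))
E
python3 - <<'E'
from rel2 import *
rel((.6335,.0856));print(r.get_state()["tool_pos"],r.get_state()["eef_rot"])
E
```

```text
cov +y [ 7.  3.  7.  3.  8.  4.  8. 12.  9.] cov -x [ -2.   3.   9.  13.  19.  24.  24.  24. -19.]
col +y [-0.  3. -1.  2. -2.  2. -3. -0. -5.] col -x [-21. -13. -16. -23. -16. -17. -18. -19. -10.]
[0.63304825 0.08361085 0.16275214] [ 9.93100242e-01 -1.17267470e-01 -2.27779198e-04  4.44102088e-04]
```

Relative to the robot, the side view puts the collar about 2 mm further to -y than the top view did; the present spot lies between. I'll descend to just above the collar and feel the rest of the way.

```bash
cat >> h.py <<'E'
def avg(n=8):
    a=[];f=[]
    for _ in range(n):
        cams.snapshot("side");t=r.get_state();a.append(t["tool_pos"]);f.append(t["contact_force"])
    print("avg pos",np.mean(a,0).round(5),"sd",np.std(a,0).round(5),"F",np.mean(f,0).round(2),t["eef_rot"].round(4),"clk",t["clock"])
E
python3 -m pendant '[[1,[0,0,16],[0,0,0]],[1,[0,0,12],[0,0,0]],[1,[0,0,4],[0,0,0]],[1,[0,0,0],[0,0,0]],[1,[0,0,0],[0,0,0]]]'
python3 -c "
from rel2 import *
avg(); rel((.6335,.0856))"
```

```text
clock: 12.62
tool_pos: [0.6338, 0.0852, 0.131]
eef_rot: [0.993, -0.117, 0.0, -0.0]
contact_force: [-0.5, -0.4, -1.4]
opening: 0.177
finger_force: 50.0
avg pos [0.63372 0.08517 0.13103] sd [1.1e-04 3.0e-05 1.1e-04] F [ 0.28 -0.11 -1.15] [ 9.932e-01 -1.166e-01  1.000e-04  0.000e+00] clk 13.025
cov +y [ 5.  2. -4.  1.  4.  0.  4. -0. -5.] cov -x [ -5.  -8.  -3.   4.  21. -35. -21. -23. -10.]
col +y [-0.  3. -1.  2. -2.  2. -3. -0. -5.] col -x [-21. -19. -22. -17. -20. -26. -18. -19. -10.]
```

Now settled, both views agree to under 1 mm. Descending with force checks.

```bash
python3 -m pendant '[[1,[0,0,4],[0,0,0]],[1,[0,0,3],[0,0,0]],[1,[0,0,0],[0,0,0]],[1,[0,0,0],[0,0,0]]]'
python3 -m pendant '[[1,[0,0,2],[0,0,0]],[1,[0,0,1],[0,0,0]],[1,[0,0,0],[0,0,0]]]'
```

```text
clock: 13.58
tool_pos: [0.6335, 0.0851, 0.1237]
eef_rot: [0.993, -0.117, 0.0, 0.0]
contact_force: [0.1, -0.2, -1.9]
opening: 0.175
finger_force: 50.0
clock: 13.95
tool_pos: [0.6334, 0.0851, 0.1206]
eef_rot: [0.993, -0.117, -0.0, 0.0]
contact_force: [0.5, 0.6, -2.2]
opening: 0.177
finger_force: 50.0
```

No contact yet, so the skirt is over the collar. I'll probe sideways in y to centre.

```bash
python3 -m pendant '[[1,[0,1.5,0.5],[0,0,0]],[1,[0,0,0],[0,0,0]]]'
python3 -m pendant '[[1,[0,1,0],[0,0,0]],[1,[0,0,0],[0,0,0]]]'
python3 -m pendant '[[1,[0,-2.5,0],[0,0,0]],[1,[0,-1.5,0],[0,0,0]],[1,[0,0,0],[0,0,0]]]'
python3 -m pendant '[[1,[0,-1,0],[0,0,0]],[1,[0,0,0],[0,0,0]]]'
```

```text
clock: 14.2
tool_pos: [0.6333, 0.0844, 0.1204]
eef_rot: [0.993, -0.116, 0.0, -0.0]
contact_force: [0.5, 1.9, -1.1]
opening: 0.177
finger_force: 50.0
clock: 14.45
tool_pos: [0.6333, 0.0842, 0.1203]
eef_rot: [0.993, -0.116, 0.0, -0.001]
contact_force: [1.5, 4.9, -2.0]
opening: 0.177
finger_force: 50.0
clock: 14.82
tool_pos: [0.6336, 0.0856, 0.12]
eef_rot: [0.993, -0.117, -0.0, 0.001]
contact_force: [0.2, -0.7, -1.2]
opening: 0.175
finger_force: 50.0
clock: 15.08
tool_pos: [0.634, 0.0874, 0.1202]
eef_rot: [0.993, -0.117, -0.0, 0.0]
contact_force: [0.4, 0.7, -0.8]
opening: 0.173
finger_force: 50.0
```

```bash
python3 -m pendant '[[1,[0,-1,0],[0,0,0]],[1,[0,0,0],[0,0,0]]]'
python3 -m pendant '[[1,[0,-1,0],[0,0,0]],[1,[0,0,0],[0,0,0]]]'
```

```text
clock: 15.32
tool_pos: [0.6343, 0.0884, 0.1202]
eef_rot: [0.993, -0.117, -0.0, 0.0]
contact_force: [0.2, -0.2, -1.9]
opening: 0.176
finger_force: 50.0
clock: 15.58
tool_pos: [0.6343, 0.0886, 0.1201]
eef_rot: [0.993, -0.117, -0.0, 0.001]
contact_force: [0.0, -2.0, -0.6]
opening: 0.18
finger_force: 50.0
```

The y walls are at 0.0844 and 0.0885, so the middle is 0.0865. Probe x the same way.

```bash
python3 -m pendant '[[1,[0,2.7,0],[0,0,0]],[1,[2,0,0],[0,0,0]],[1,[0,0,0],[0,0,0]]]'
python3 -m pendant '[[1,[1.5,0,0],[0,0,0]],[1,[0,0,0],[0,0,0]]]'
python3 -m pendant '[[1,[-3.5,0,0],[0,0,0]],[1,[-2,0,0],[0,0,0]],[1,[0,0,0],[0,0,0]]]'
python3 -m pendant '[[1,[-1.5,0,0],[0,0,0]],[1,[0,0,0],[0,0,0]]]'
```

```text
clock: 15.95
tool_pos: [0.6362, 0.0868, 0.1203]
eef_rot: [0.993, -0.116, 0.0, -0.0]
contact_force: [-0.2, 0.2, -1.5]
opening: 0.18
finger_force: 50.0
clock: 16.2
tool_pos: [0.6372, 0.0864, 0.1201]
eef_rot: [0.993, -0.116, -0.0, -0.0]
contact_force: [-0.3, 0.9, -1.3]
opening: 0.176
finger_force: 50.0
clock: 16.58
tool_pos: [0.6318, 0.0874, 0.1203]
eef_rot: [0.993, -0.116, -0.0, 0.0]
contact_force: [0.1, 0.6, -0.8]
opening: 0.178
finger_force: 50.0
clock: 16.82
tool_pos: [0.6312, 0.0875, 0.1204]
eef_rot: [0.993, -0.117, 0.001, 0.0]
contact_force: [1.4, -0.7, -2.8]
opening: 0.173
finger_force: 50.0
```

Centre is near (0.6343, 0.0867). Centre and press down.

```bash
python3 -m pendant '[[1,[3.6,0,0],[0,0,0]],[1,[0,0,0],[0,0,0]],[1,[0,0,3],[0,0,0]],[1,[0,0,0],[0,0,0]]]'
python3 -m pendant '[[1,[0,0,2],[0,0,0]],[1,[0,0,2],[0,0,0]],[1,[0,0,0],[0,0,0]]]'
python3 -m pendant '[[1,[0,0,2],[0,0,0]],[1,[0,0,2],[0,0,0]],[1,[0,0,0],[0,0,0]]]'
```

```text
clock: 17.32
tool_pos: [0.6342, 0.0868, 0.118]
eef_rot: [0.993, -0.117, 0.0, 0.0]
contact_force: [-1.7, -0.5, 5.1]
opening: 0.179
finger_force: 50.0
clock: 17.7
tool_pos: [0.6347, 0.0867, 0.1151]
eef_rot: [0.993, -0.117, 0.001, -0.0]
contact_force: [-1.6, -0.9, 8.3]
opening: 0.178
finger_force: 50.0
clock: 18.08
tool_pos: [0.6349, 0.0865, 0.1098]
eef_rot: [0.993, -0.117, 0.001, 0.0]
contact_force: [0.8, -1.1, 1.1]
opening: 0.178
finger_force: 50.0
```

Snapped through; now seat it and press.

```bash
python3 -m pendant '[[1,[0,0,2],[0,0,0]],[1,[0,0,2],[0,0,0]],[1,[0,0,1],[0,0,0]],[1,[0,0,0],[0,0,0]]]'
python3 -m pendant '[[1,[0,0,2],[0,0,0]],[1,[0,0,0],[0,0,0]]]'
python3 -m pendant '[[1,[0,0,2],[0,0,0]],[1,[0,0,0],[0,0,0]]]'
```

```text
clock: 18.58
tool_pos: [0.6338, 0.0865, 0.1048]
eef_rot: [0.993, -0.117, -0.0, 0.0]
contact_force: [-0.7, -1.2, 7.4]
opening: 0.183
finger_force: 50.0
clock: 18.82
tool_pos: [0.6338, 0.0865, 0.1048]
eef_rot: [0.993, -0.117, 0.0, 0.0]
contact_force: [-5.0, -1.8, 20.0]
opening: 0.175
finger_force: 50.0
clock: 19.08
tool_pos: [0.6339, 0.0865, 0.1047]
eef_rot: [0.993, -0.117, 0.0, 0.0]
contact_force: [-9.2, -2.1, 32.8]
opening: 0.179
finger_force: 50.0
```

```bash
python3 -m pendant '[[1,[0,0,-1.5],[0,0,0]],[1,[0,0,0],[0,0,0]],[1,[0,0,0],[0,0,0]],[1,[0,0,0],[0,0,0]]]'
python3 -c "
from h import *
avg(4)
s=snap('side');cv2.imwrite('pics/f7.png',cv2.resize(s['bgr'][120:240,140:300],None,fx=5,fy=5,interpolation=2))"
```

```text
clock: 19.58
tool_pos: [0.6339, 0.0864, 0.1048]
eef_rot: [0.993, -0.117, 0.0, 0.0]
contact_force: [-6.0, -0.2, 23.1]
opening: 0.174
finger_force: 50.0
avg pos [0.63385 0.08649 0.10476] sd [2.e-05 1.e-05 1.e-05] F [-6.13 -2.15 23.32] [ 9.932e-01 -1.168e-01  2.000e-04  1.000e-04] clk 19.775
```

View pics/f7.png

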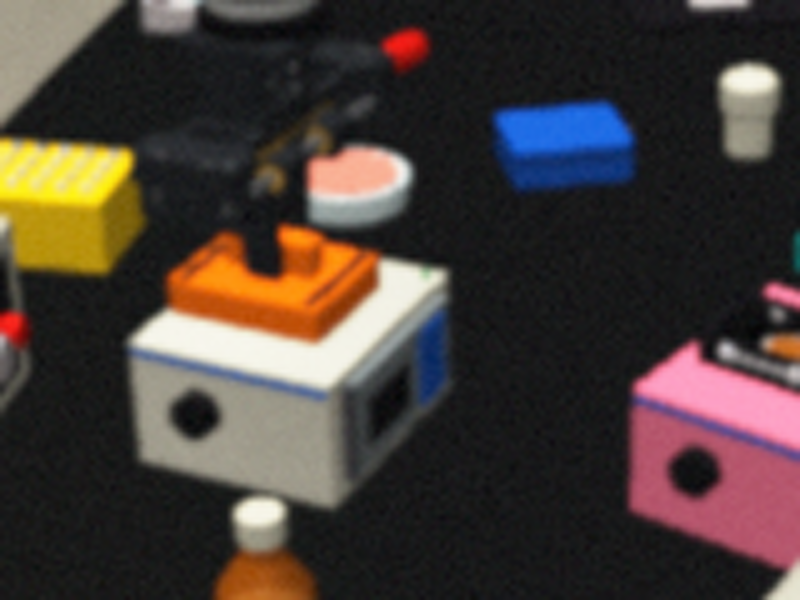

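The cover sits level and home on the collar at (275,285), the door is shut flush at (400,370), and the bystanders in view are undisturbed. Handing in.

```bash
python3 -c "
from plant import r
print(r.finish_job())"
```

```text
the job is handed in; nothing more can be done
None
```

I pushed the door shut against its stop and snapped the orange cover fully home on the collar. I handed the job in while still pressing it down with about 23 N at a 50 N grip; the judge's result was not shown.

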